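Nest the biscuit cutters in their canister

TASK

Put the three biscuit cutters away in the stoneware canister, nested the way they belong: stand the smallest upright on the canister's floor, set the middle one over it and then the largest over both, and finally put the wooden lid squarely on the canister. Lower each piece into place rather than dropping it, leave the canister standing where it is, and leave the egg bowl and the baking tins alone.

Things in the scene. Friction and masses are not known exactly. Their poses are not given: they have to be found in the camera images.
- cutter_small: Smallest of three steel biscuit cutters: ring 44 mm across, 26 mm tall, inside 38 mm clear, standing on its edge, with an arched strap handle rim to rim (18 mm wide, 3 mm thick, top at 48 mm). Origin: centre of its lower edge, z up; x along the strap. Grip the strap's top with fingers closing along y, tips 10 mm below its top. 45 g.
- cutter_medium: Middle one of three steel biscuit cutters: ring 70 mm across, 26 mm tall, inside 64 mm clear, standing on its edge, with an arched strap handle rim to rim (18 mm wide, 3 mm thick, top at 64 mm). Origin: centre of its lower edge, z up; x along the strap. Grip the strap's top with fingers closing along y, tips 10 mm below its top. Nested, its strap clears the small one by 13 mm. 65 g.
- cutter_large: Largest of three steel biscuit cutters: ring 96 mm across, 26 mm tall, inside 90 mm clear, standing on its edge, with an arched strap handle rim to rim (18 mm wide, 3 mm thick, top at 80 mm). Origin: centre of its lower edge, z up; x along the strap. Grip the strap's top with fingers closing along y, tips 10 mm below its top. Nested, its strap clears the middle one by 13 mm. 90 g.
- canister: White stoneware canister with a bare clay foot, open on top, loose, 1.1 kg: outside diameter 132 mm, rim 102 mm above the table, inside straight, 120 mm in diameter, floor 8 mm above its underside. Origin: centre of its underside, z up. A fully open gripper hardly fits inside: open only to about 45 mm to let go.
- lid: Round wooden lid, lying right way up: plug 108 mm across, 9 mm deep (6 mm slack all round in the canister's mouth), above it a disc 132 mm across, 10 mm thick, then an upright knob 30 mm across, from 19 to 49 mm above the plug's underside. Origin: centre of the plug's underside, z up; seated it is 93 mm above the canister's origin. 120 g.
- egg_bowl: Bystander, leave alone: small clay bowl, 104 mm in diameter, 45 mm tall, holding three brown eggs that rise to about 57 mm. Origin: centre of its underside.
- cake_tin: Bystander, leave alone: round pale aluminium cake tin, 170 mm in diameter, 75 mm tall, empty. Origin: centre of its underside.
- loaf_tin: Bystander, leave alone: pale aluminium loaf tin, 110 mm by 210 mm (210 along its y), 65 mm tall, empty. Origin: centre of its underside.
Things that resemble listed ones, but are neither listed nor needed, are in the scene too. What is shaped like the cutter_medium but green or red is not meant.

How it is judged:
By the outcome, as a careful person would: the job done as asked, in the order asked, and still so for the second after the job is handed in, with the robot touching nothing.
It also fails if it takes over 99 s, if anything falls off the work surface, if the arm or the gripper's body presses on something with over 40 N, if the wrist force passes 120 N, or if a joint passes its speed limit or range.

ROBOT

A 7-joint arm with a two-finger parallel gripper is mounted at the origin on the work surface. World frame = base frame: x ahead of the robot, y to its left, z up, the work surface at z = 0. Lengths are in m, angles in rad, forces in N, time in s.
With the tool pointing down it reaches from about 0.35 to 0.9 m from the base axis. Payload 8.1 kg.
Tool frame: the origin (TCP) lies between the finger pads; the fingertips stand 11 mm ahead of it and the grasp point (between the pads) lies 8 mm behind it; z points along the fingers, y is the line along which they close (so a half turn about z gives the same grasp; the last joint's range is limited). The gripper opens to 92 mm and grips with 3 to 60 N. Pads are 19 mm wide; open, the fingers measure 130 mm over their backs; the gripper's body (75 mm by 190 mm) begins 47 mm behind the grasp point.
Start: joints at [-1.297, 0.434, 0.025, 1.573, -0.012, 1.134, -0.075], TCP at [0.23, 0.581, 0.238] pointing down, gripper open.
Joint ranges: [-2.62, 2.62], [-0.44, 2.09], [-1.27, 1.32], [0.08, 2.57], [-1.32, 4.46], [0.12, 2], [-2.74, 2.74]. Speed limits (rad/s): [2.22, 2.22, 3.01, 3.01, 3.14, 3.14, 3.14].

INTERFACE

Orientations are given as a rotation vector (axis times angle).
In Python, from cell import observe, get_image, camera_params, sign_off gives the robot as it stands.
- The arm moves only by the shell command python3 -m pendant 'ROWS' [FORCE]. ROWS is JSON, one flat list of numbers, 7 for each row, row after row: the shift along the tool's x, y, z in m, then the turn, a rotation vector about the tool's x, y, z in rad, then the finger opening in m, from 0 to 0.0918. In form: [dx, dy, dz, rx, ry, rz, jaw, dx, dy, dz, rx, ry, rz, jaw, ...]. A call has 1 to 10 rows; each row shifts and turns the commanded pose from where the row before left it, along the tool's axes as they then stand; what a row does not reach is not made up. A row lasts 1/8 s, in which the tool goes at most 62.5 mm and 10.7 degrees, less where a joint would pass 70% of its speed; a pose out of reach is approached as far as the arm can. A call is refused whole if a number of a shift passes 0.0625 or a number of a turn 0.188, either way. A call with a gripper value outside its range is refused whole. The fingers move at their own pace and stop on an object; FORCE is the grip in N (left out, the last holds). Time passes only in rows, so rows that do not move let the fingers close. It gives the time, the measured TCP pose, the force, the opening and the grip force at its end, in the units of the state.
- observe(): the state, without advancing time (a new reading comes with each control period).
- get_image(name): name is "scene" or "top" or "wrist"; returns the picture (384x512x3 uint8, red, green, blue); there is no depth.
- camera_params(name): a dict with "intrinsics" (3x3 intrinsics, pixels), "dist" ([k1, k2, p1, p2, k3] as OpenCV has them; the pictures are not rectified), "eye" and "rotation" of the camera in the world; the wrist camera has in their place "T_tool_cam" (4x4, takes a point from camera to tool coordinates, whose origin is the TCP and whose axes are the flange's). Camera axes: x right, y down, z forward; pixel columns grow to the right and rows downward; lengths in m; the calibration is good to about 2 mm. A picture is of the moment at which its call begins: read the wrist's pose just before it. camera_params takes no time and is no camera call.
- sign_off(): hands the job in; it is judged then, once.
The state is a dict: "clock": time; "joints": joint angles; "dq": joint speeds; "joint_efforts": joint torques, N m; "position": TCP position; "ee_rot": TCP orientation; "force": force on the tool from outside, world axes, zero at the start; "ft_torque": the same for the moment, N m; "width": opening from 0.0 (shut) to 1.0 (fully open); "gripper_force": force on a finger pad.
Only numpy, scipy, OpenCV 4.12 (cv2) and the standard library are available. Lean on these libraries where they do the work, as an engineer would, in place of code of your own. Each camera call takes 0.05 s, during which the arm holds its last target. There are 200 camera calls.

## Working session

There is one attempt and no reset: what is moved stays moved. The work goes in short steps, Python scripts to look and compute and a shell command to move; the robot and the scene stay as the last step left them, time stands still between calls to the robot, and variables do not carry over. Pictures are saved under pics/ and viewed, at most 17 in all, crops included, and the job is handed in when it is done.

```bash
mkdir -p pics; ls; python3 - <<'E'
from cell import *
import cv2
s=observe();print(s)
for n in("scene","top"):
    cv2.imwrite(f"pics/{n}0.png",get_image(n)[:,:,::-1]);print(n,camera_params(n))
print(camera_params("wrist"))
E
```

```text
pics
{'clock': 0.0, 'joints': array([-1.29656208,  0.43524392,  0.02494573,  1.57410267, -0.01159232,
        1.13398492, -0.07510646]), 'dq': array([-0.00062359,  0.0001033 , -0.00222405,  0.00196376, -0.00132651,
       -0.00098049, -0.00016867]), 'joint_efforts': array([-4.82856231e-04, -6.67857456e+01,  9.84076224e-01, -3.14454138e+01,
       -6.07315404e-02,  4.27887181e-02,  1.60330474e-04]), 'position': array([0.2298441 , 0.58067011, 0.23692948]), 'ee_rot': array([-5.88478295e-01, -3.08582082e+00,  2.49134525e-03]), 'force': array([-0.41000589,  0.52517689,  0.40993597]), 'ft_torque': array([-0.01408673, -0.01704996,  0.01702812]), 'gripper_force': 0.0, 'width': 1.004352655893856}
scene {'intrinsics': array([[422.98152694,   0.        , 259.33077263],
       [  0.        , 422.98152694, 179.01044512],
       [  0.        ,   0.        ,   1.        ]]), 'dist': array([-0.00332564,  0.        ,  0.        ,  0.        ,  0.        ]), 'eye': array([1.16212504, 0.75271111, 0.72177168]), 'rotation': array([-0.8379545 , -2.39967244,  1.23278265])}
top {'intrinsics': array([[441.22
[... 235 characters left out ...]
32045871, -0.00522141,  1.23678652]), 'rotation': array([-2.1416145 ,  2.11493847, -0.21323163])}
{'intrinsics': array([[312.83548911,   0.        , 254.73959794],
       [  0.        , 312.83548911, 191.44766048],
       [  0.        ,   0.        ,   1.        ]]), 'dist': array([0.01342108, 0.        , 0.        , 0.        , 0.        ]), 'T_tool_cam': array([[-1.24025160e-03, -9.59627036e-01, -2.81272846e-01,
         7.61784833e-02],
       [ 9.99999107e-01, -1.33013926e-03,  1.28654814e-04,
        -3.47817000e-04],
       [-4.97592692e-04, -2.81272435e-01,  9.59627829e-01,
        -1.45929473e-01],
       [ 0.00000000e+00,  0.00000000e+00,  0.00000000e+00,
         1.00000000e+00]])}
```

View pics/scene0.png

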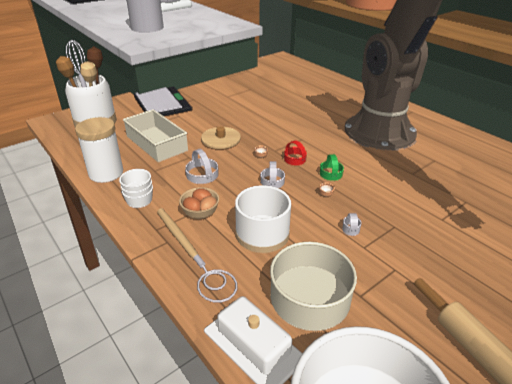

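View pics/top0.png

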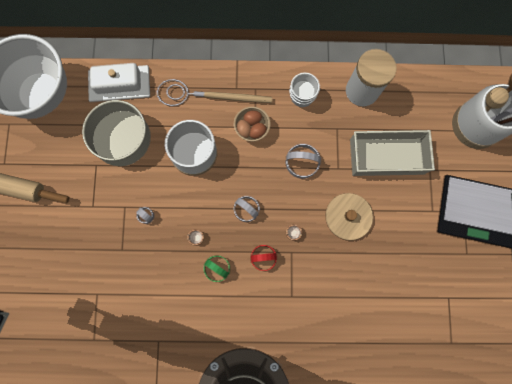

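The top view shows these candidates:
- **Small cutter:** steel at (145,215). The little whitish things at (197,238) and (295,233) are too small and have no strap.
- **Medium cutter:** steel at (247,209). The green one (218,268) and the red one (264,257) are excluded by colour.
- **Large cutter:** (303,160).
- **Canister:** the open white one at (190,148). The one at (370,80) is tall and lidded, and the bowl stack is at (305,90).
- **Lid:** the loose disc at (350,217).

I'll confirm with one enlarged crop.

```bash
cat > h.py <<'E'
from cell import *
import cv2, numpy as np
from scipy.spatial.transform import Rotation as R
def cam(n,s=None):
    c=camera_params(n)
    if n!="wrist": return c,np.array(c["eye"]),R.from_rotvec(c["rotation"]).as_matrix()
    s=s or observe(); T=np.eye(4);T[:3,:3]=R.from_rotvec(s["ee_rot"]).as_matrix();T[:3,3]=s["position"]
    T=T@c["T_tool_cam"]; return c,T[:3,3],T[:3,:3]
def pix2w(n,uv,z,s=None):
    c,e,M=cam(n,s); p=cv2.undistortPoints(np.array([[uv]],float),c["intrinsics"],c["dist"])[0,0]
    d=M@np.array([p[0],p[1],1]); return e+d*(z-e[2])/d[2]
def w2pix(n,P,s=None):
    c,e,M=cam(n,s); P=np.atleast_2d(P).astype(float)
    return cv2.projectPoints((P-e)@M,np.zeros(3),np.zeros(3),c["intrinsics"],c["dist"])[0][:,0]
def shift(target,yaw=None):
    """tool-axes shift to world TCP target; yaw = wanted world angle of tool y (mod pi), tool down"""
    s=observe(); M=R.from_rotvec(s["ee_rot"]).as_matrix()
    d=M.T@(np.array(target)-s["position"]); 
    y=np.arctan2(M[1,1],M[0,1]); print("tool d",d.round(4),"tool-y yaw deg",np.degrees(y).round(2),"tilt z",M[:,2].round(4),"pos",s["position"].round(4),"t",s["clock"])
    if yaw is not None:
        w=(yaw-y+np.pi/2)%np.pi-np.pi/2; print("rz (about tool z):",round(-w,4),"j7",s["joints"][6].round(3))
E
python3 - <<'E'
from h import *
im=cv2.imread("pics/top0.png")
a=cv2.resize(im[120:280,120:390],None,fx=2.9,fy=2.9,interpolation=cv2.INTER_CUBIC);cv2.imwrite("pics/crop0.png",a)
for n,uv,z in[("small",(145,214),.03),("med",(247,208),.03),("large",(303,160),.03),("can",(190,142),.102),("lid",(350,216),.015)]:
    print(n,pix2w("top",uv,z).round(3))
E
```

```text
small [0.477 0.278 0.03 ]
med [ 0.497 -0.003  0.03 ]
large [ 0.636 -0.159  0.03 ]
can [0.663 0.152 0.102]
lid [ 0.481 -0.291  0.015]
```

View pics/crop0.png

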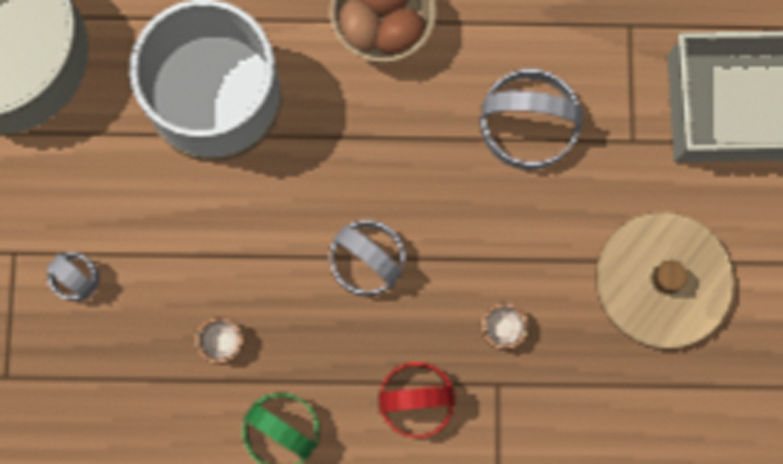

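The crop confirms all five: plain steel cutters at three sizes with straps, the open white canister and the loose knobbed lid.

```bash
python3 - <<'E'
from h import *
f=lambda u,v:(u/2.9+120,v/2.9+120)
for n,a,z in[("small",(72.5,276),.026),("med",(368,258),.026),("large",(530.5,118),.026),("can",(203,68),.102),("lid",(666,280),.019)]:
    print(n,pix2w("top",f(*a),z).round(3))
for n,a,b,z in[("small",(50,262),(95,290),.04),("med",(338,235),(400,280),.045),("large",(485,102),(580,108),.055)]:
    d=pix2w("top",f(*a),z)-pix2w("top",f(*b),z);print(n,"strap deg",np.degrees(np.arctan2(d[1],d[0])))
p=pix2w("top",f(72.5,276),.026);p[2]=.2
shift(p,np.radians(-32))
E
```

```text
small [0.474 0.278 0.026]
med [ 0.495 -0.002  0.026]
large [ 0.635 -0.159  0.026]
can [0.659 0.152 0.102]
lid [ 0.478 -0.289  0.019]
small strap deg 59.40153419937848
med strap deg 54.53337459509513
large strap deg 87.14930572273136
tool d [-0.3383 -0.1912  0.0373] tool-y yaw deg 68.41 tilt z [-4.0e-04 -1.3e-03 -1.0e+00] pos [0.2299 0.5807 0.237 ] t 0.1
rz (about tool z): -1.3892 j7 -0.075
```

```bash
python3 -m pendant '[-0.042,-0.024,0.004,0,0,0,0.06,-0.042,-0.024,0.004,0,0,0,0.06,-0.042,-0.024,0.004,0,0,0,0.06,-0.042,-0.024,0.004,0,0,0,0.06,-0.042,-0.024,0.004,0,0,0,0.06,-0.042,-0.024,0.004,0,0,0,0.06,-0.042,-0.024,0.004,0,0,0,0.06,-0.044,-0.023,0.004,0,0,0,0.06]' 10
python3 -m pendant '[0,0,0,0,0,-0.174,0.06,0,0,0,0,0,-0.174,0.06,0,0,0,0,0,-0.174,0.06,0,0,0,0,0,-0.174,0.06,0,0,0,0,0,-0.174,0.06,0,0,0,0,0,-0.174,0.06,0,0,0,0,0,-0.174,0.06,0,0,0,0,0,-0.174,0.06,0,0,0,0,0,0,0.06]'
python3 - <<'E'
from h import *
s=observe();im=get_image("wrist")[:,:,::-1].copy();cv2.imwrite("pics/w1raw.png",im)
t=np.linspace(0,6.28,60);c=[.474,.278]
for z in(.026,):
    P=np.c_[c[0]+.022*np.cos(t),c[1]+.022*np.sin(t),0*t+z]
    for q in w2pix("wrist",P,s):cv2.circle(im,tuple(int(v) for v in q),1,(0,0,255),-1)
cv2.imwrite("pics/w1.png",im);shift([.474,.278,.15],np.radians(-31));print(s["joints"].round(2))
E
```

```text
clock: 1.1
position: [0.4745, 0.2778, 0.2054]
ee_rot: [-0.588, -3.086, 0.0]
force: [0.2, -0.8, -0.1]
width: 0.654
gripper_force: 0.0
clock: 2.22
position: [0.4739, 0.2789, 0.2054]
ee_rot: [1.525, -2.746, -0.0]
force: [-0.3, 0.2, -0.3]
width: 0.657
gripper_force: 0.0
tool d [ 0.0007 -0.0006  0.0554] tool-y yaw deg 147.93 tilt z [-6.e-04 -1.e-04 -1.e+00] pos [0.4739 0.2789 0.2054] t 2.275
rz (about tool z): -0.0187 j7 1.891
[-0.51  0.35 -0.16  1.79  0.06  1.    1.89]
```

View pics/w1.png

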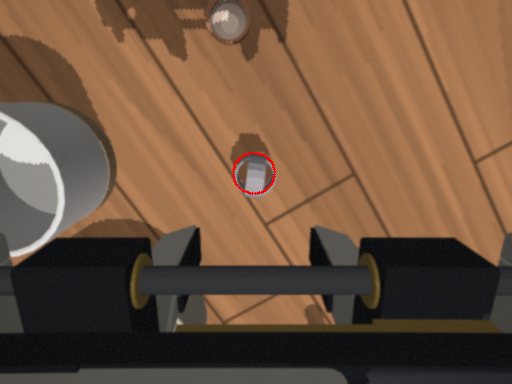

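The red ring (255,174), r≈20, predicted from the top view sits on the small cutter. The strap looks nearly aligned; I'll enlarge it to check its angle.

```bash
python3 - <<'E'
import cv2
im=cv2.imread("pics/w1raw.png");cv2.imwrite("pics/w1c.png",cv2.resize(im[140:210,220:290],None,fx=8,fy=8,interpolation=cv2.INTER_CUBIC))
E
```

```text
(no output)
```

View pics/w1c.png

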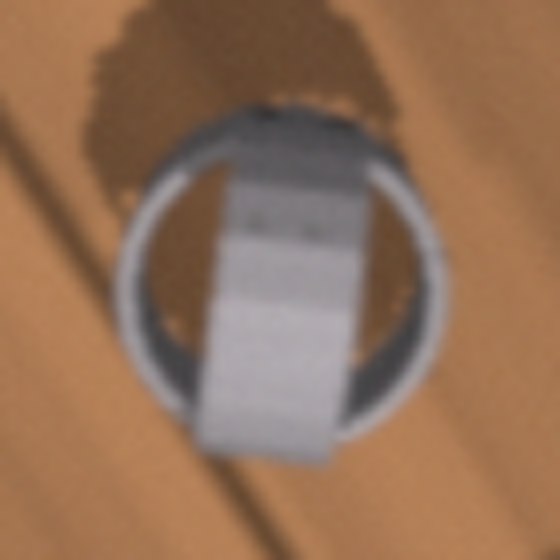

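The strap's midline runs from (300,180) to (265,455) in the crop, 7° off the tool's x, so I'll turn +0.125 and descend.

```bash
python3 -m pendant '[0.0007,-0.0006,0.04,0,0,0.125,0.06,0,0,0.04,0,0,0,0.05,0,0,0.04,0,0,0,0.05,0,0,0.02,0,0,0,0.05,0,0,0.016,0,0,0,0.05,0,0,0,0,0,0,0.05,0,0,0,0,0,0,0,0,0,0,0,0,0,0,0,0,0,0,0,0,0,0,0,0,0,0,0,0]' 15
python3 -m pendant '[0,0,0,0,0,0,0,0,0,-0.03,0,0,0,0,0,0,-0.06,0,0,0,0,0,0,-0.06,0,0,0,0,0,0,0,0,0,0,0]'
python3 - <<'E'
from h import *
s=observe();print(s["width"],s["gripper_force"])
cv2.imwrite("pics/w2.png",get_image("wrist")[:,:,::-1])
shift([.659,.152,.205])
E
```

```text
clock: 3.52
position: [0.4742, 0.2784, 0.0501]
ee_rot: [-1.352, 2.835, 0.0]
force: [-1.2, 0.8, 2.0]
width: 0.196
gripper_force: 15.0
clock: 4.15
position: [0.4764, 0.2799, 0.2046]
ee_rot: [-1.348, 2.828, 0.002]
force: [0.2, 0.5, -1.9]
width: 0.194
gripper_force: 15.0
0.19400302525027271 14.999911859008641
tool d [-0.0172 -0.2227 -0.0027] tool-y yaw deg 140.99 tilt z [ 0.0038  0.0025 -1.    ] pos [0.4751 0.2789 0.2019] t 4.2
```

View pics/w2.png

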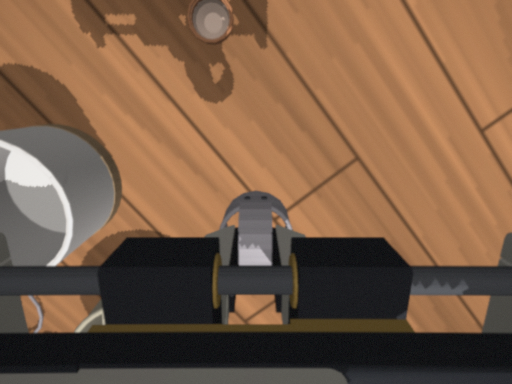

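Held (17.8 mm opening on the 18 mm strap). On to the canister.

```bash
python3 -m pendant '[-0.0034,-0.0445,0,0,0,0,0,-0.0034,-0.0445,0,0,0,0,0,-0.0034,-0.0445,0,0,0,0,0,-0.0034,-0.0445,0,0,0,0,0,-0.0036,-0.0447,0,0,0,0,0,0,0,0,0,0,0,0]'
python3 - <<'E'
from h import *
s=observe();im=get_image("wrist")[:,:,::-1].copy()
t=np.linspace(0,6.28,80);c=[.659,.152]
for r,z,k in((.060,.102,(0,0,255)),(.066,.102,(0,255,0)),(.066,0,(255,0,0))):
    P=np.c_[c[0]+r*np.cos(t),c[1]+r*np.sin(t),0*t+z]
    for q in w2pix("wrist",P,s):cv2.circle(im,tuple(int(v) for v in q),1,k,-1)
    tp=w2pix("top",P)
    if z>0:
        try: top
        except NameError: top=cv2.imread("pics/top0.png")
        for q in tp: 
            q=((q-[140,95])*5).astype(int); 
        top_pts=tp if r<.061 else top_pts
cr=cv2.resize(top[100:200,140:240],None,fx=3.84,fy=3.84,interpolation=cv2.INTER_CUBIC)
for q in top_pts: cv2.circle(cr,tuple(int(v) for v in (q-[140,100])*3.84),1,(0,0,255),-1)
v=np.hstack([im,cr]);cv2.imwrite("pics/w3.png",cv2.resize(v,(784,336)));shift([.659,.152,.057])
E
```

```text
clock: 4.95
position: [0.6596, 0.1469, 0.197]
ee_rot: [1.343, -2.836, 0.003]
force: [-0.2, 0.6, -0.3]
width: 0.191
gripper_force: 15.0
tool d [-0.0031  0.0006  0.1403] tool-y yaw deg 140.83 tilt z [-0.0031 -0.0016 -1.    ] pos [0.658  0.1495 0.1973] t 5.0
```

View pics/w3.png

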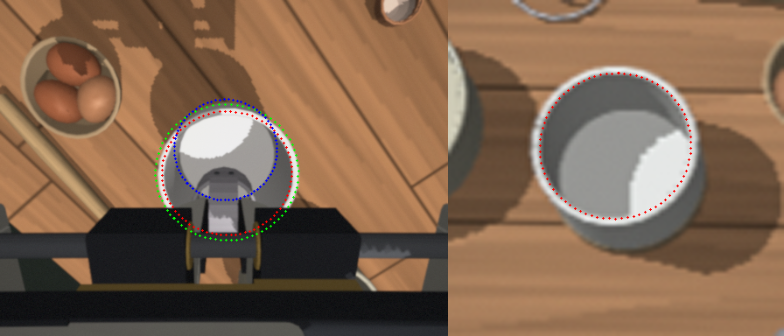

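The predicted rim circles fit the canister to about 3 mm in both views, against 12 mm of slack. Lowering.

```bash
python3 -m pendant '[-0.004,0.001,0.02,0,0,0,0,0,0,0.03,0,0,0,0,0,0,0.03,0,0,0,0,0,0,0.03,0,0,0,0,0,0,0.018,0,0,0,0,0,0,0.006,0,0,0,0,0,0,0,0,0,0,0,0,0,0,0,0,0,0]'
python3 -c "
from h import *
shift([.658,.1515,.0575])"
```

```text
clock: 6.0
position: [0.6605, 0.1555, 0.0669]
ee_rot: [-1.352, 2.834, -0.0]
force: [-0.3, 0.0, -1.1]
width: 0.188
gripper_force: 15.0
tool d [ 0.0047 -0.0006  0.0094] tool-y yaw deg 141.0 tilt z [ 1.9e-03  6.0e-04 -1.0e+00] pos [0.6605 0.1555 0.0669] t 6.0
```

```bash
python3 -m pendant '[0,0,0.004,0,0,0,0,0,0,0.003,0,0,0,0,0,0,0.002,0,0,0,0,0,0,0,0,0,0,0]'
```

```text
clock: 6.5
position: [0.6596, 0.1556, 0.0578]
ee_rot: [-1.353, 2.835, 0.001]
force: [-4.9, -0.5, 9.4]
width: 0.188
gripper_force: 15.0
```

Contact with the floor at the expected height. I'll release to 45 mm, rise and look.

```bash
python3 -m pendant '[0,0,-0.001,0,0,0,0.03,0,0,0,0,0,0,0.04,0,0,0,0,0,0,0.042,0,0,-0.02,0,0,0,0.042,0,0,-0.04,0,0,0,0.042,0,0,-0.05,0,0,0,0.042,0,0,-0.05,0,0,0,0.042,0,0,0,0,0,0,0.042,0,0,0,0,0,0,0.042]'
python3 - <<'E'
from h import *
shift([.495,-.002,.2],np.radians(-40))
im=get_image("top")[:,:,::-1];cv2.imwrite("pics/t1raw.png",im)
s=observe();w=get_image("wrist")[:,:,::-1].copy()
t=np.linspace(0,6.28,80)
for c,r,z,k in(((.660,.1545),.060,.102,(0,0,255)),((.6596,.1556),.022,.034,(0,255,0))):
    for q in w2pix("wrist",np.c_[c[0]+r*np.cos(t),c[1]+r*np.sin(t),0*t+z],s):cv2.circle(w,tuple(int(v) for v in q),1,k,-1)
cv2.imwrite("pics/w4.png",w)
E
```

```text
clock: 7.62
position: [0.6597, 0.1552, 0.2185]
ee_rot: [-1.352, 2.835, -0.0]
force: [-0.6, 0.4, -0.5]
width: 0.456
gripper_force: 0.0
tool d [0.2258 0.0291 0.0184] tool-y yaw deg 141.0 tilt z [ 8.e-04  3.e-04 -1.e+00] pos [0.6597 0.1552 0.2185] t 7.625
rz (about tool z): 0.0174 j7 2.122
```

View pics/w4.png

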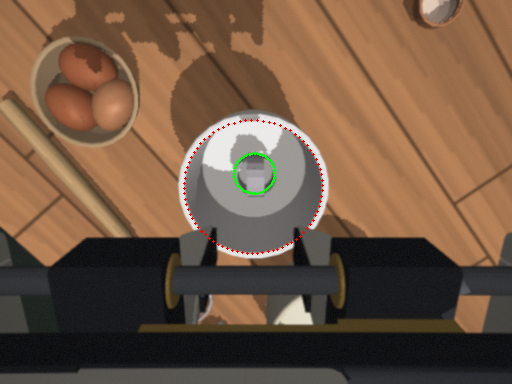

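The small cutter stands in the canister (255,173), and the rim circle at (.660,.1545) fits. Next is the medium one.

```bash
python3 -m pendant '[0.045,0.0058,0,0,0,0,0.042,0.045,0.0058,0,0,0,0,0.042,0.045,0.0058,0,0,0,0,0.042,0.045,0.0058,0,0,0,0,0.042,0.0458,0.0058,0.01,0,0,0,0.042,0,0,0,0,0,0,0.042,0,0,0,0,0,0,0.042,0,0,0,0,0,0,0.042]'
python3 - <<'E'
from h import *
s=observe();im=get_image("wrist")[:,:,::-1].copy();cv2.imwrite("pics/w5raw.png",im)
u0,v0=w2pix("wrist",[.495,-.002,.026],s)[0];print(u0,v0,s["joints"].round(2));shift([.495,-.002,.065])
x,y=int(u0)-50,int(v0)-50;k=6
c=cv2.resize(im[y:y+100,x:x+100],None,fx=k,fy=k,interpolation=cv2.INTER_CUBIC)
t=np.linspace(0,6.28,80)
for q in w2pix("wrist",np.c_[.495+.035*np.cos(t),-.002+.035*np.sin(t),0*t+.026],s):cv2.circle(c,tuple(int(v) for v in (q-[x,y]+.5)*k),1,(0,0,255),-1)
cv2.imwrite("pics/w5.png",c)
E
```

```text
clock: 8.72
position: [0.4958, -0.0011, 0.2076]
ee_rot: [-1.354, 2.834, 0.001]
force: [0.3, -0.2, 0.3]
width: 0.46
gripper_force: 0.0
254.65194889966918 172.51769138708624 [-0.06  0.26 -0.06  1.92  0.02  0.96  2.34]
tool d [0.0012 0.     0.1426] tool-y yaw deg 141.08 tilt z [ 0.e+00  3.e-04 -1.e+00] pos [ 0.4958 -0.0011  0.2076] t 8.775
```

View pics/w5.png

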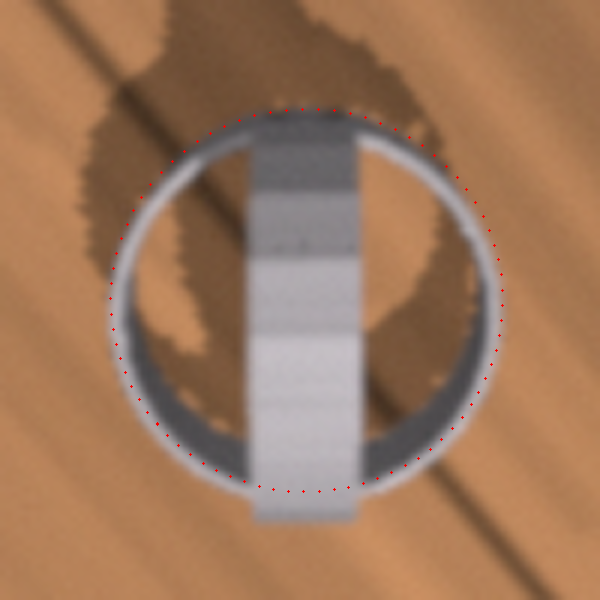

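The medium cutter's strap is exactly along the tool's x, with its centre at (304,305) in the crop, within 1 mm of prediction. Descend and grip.

```bash
python3 -m pendant '[0.0005,0,0.04,0,0,0,0.045,0,0,0.04,0,0,0,0.045,0,0,0.04,0,0,0,0.045,0,0,0.022,0,0,0,0.045,0,0,0,0,0,0,0.045,0,0,0,0,0,0,0,0,0,0,0,0,0,0,0,0,0,0,0,0,0,0,0,0,0,0,0,0]'
python3 -m pendant '[0,0,-0.03,0,0,0,0,0,0,-0.06,0,0,0,0,0,0,-0.06,0,0,0,0,0,0,0,0,0,0,0,0,0,0,0,0,0,0]'
python3 - <<'E'
from h import *
shift([.660,.155,.075])
cv2.imwrite("pics/w6.png",cv2.resize(get_image("wrist")[:,:,::-1],(400,300)))
E
```

```text
clock: 9.9
position: [0.4953, -0.0023, 0.0664]
ee_rot: [-1.352, 2.834, -0.001]
force: [-1.1, 0.8, 6.4]
width: 0.188
gripper_force: 15.0
clock: 10.52
position: [0.4943, -0.0025, 0.2154]
ee_rot: [1.352, -2.835, -0.0]
force: [0.1, -0.0, -1.6]
width: 0.189
gripper_force: 15.0
tool d [-0.2267 -0.0297  0.1404] tool-y yaw deg 141.0 tilt z [-3.e-04 -1.e-04 -1.e+00] pos [ 0.4943 -0.0025  0.2154] t 10.525
```

```bash
python3 -m pendant '[-0.0453,-0.0059,0,0,0,0,0,-0.0453,-0.0059,0,0,0,0,0,-0.0453,-0.0059,0,0,0,0,0,-0.0453,-0.0059,0,0,0,0,0,-0.0455,-0.0061,0,0,0,0,0,0,0,0,0,0,0,0,0,0,0,0,0,0,0,0,0,0,0,0,0,0]'
python3 -c "
from h import *
shift([.660,.155,.0744])"
```

```text
clock: 11.58
position: [0.6598, 0.1538, 0.215]
ee_rot: [1.35, -2.835, 0.0]
force: [0.1, 0.4, -0.2]
width: 0.189
gripper_force: 15.0
tool d [-0.0013  0.0006  0.1406] tool-y yaw deg 140.93 tilt z [-0.0014 -0.001  -1.    ] pos [0.6598 0.1538 0.215 ] t 11.575
```

```bash
python3 -m pendant '[-0.0006,0,0.03,0,0,0,0,0,0,0.04,0,0,0,0,0,0,0.03,0,0,0,0,0,0,0.02,0,0,0,0,0,0,0.012,0,0,0,0,0,0,0.003,0,0,0,0,0,0,0.002,0,0,0,0,0,0,0.001,0,0,0,0,0,0,0,0,0,0,0]'
python3 -c "
from h import *
shift([.660,.155,.0744])"
```

```text
clock: 12.7
position: [0.6612, 0.1556, 0.0782]
ee_rot: [-1.352, 2.835, -0.0]
force: [-0.2, -0.4, -0.9]
width: 0.192
gripper_force: 15.0
tool d [0.0013 0.0005 0.0038] tool-y yaw deg 141.0 tilt z [ 8.e-04  2.e-04 -1.e+00] pos [0.6612 0.1556 0.0782] t 12.7
```

```bash
python3 -m pendant '[0,0,0.002,0,0,0,0,0,0,0.0015,0,0,0,0,0,0,0.001,0,0,0,0,0,0,0,0,0,0,0,0,0,0,0,0,0,0]'
```

```text
clock: 13.32
position: [0.661, 0.1556, 0.0744]
ee_rot: [-1.352, 2.835, -0.0]
force: [-3.8, -0.1, 10.8]
width: 0.192
gripper_force: 15.0
```

```bash
python3 -m pendant '[0,0,-0.001,0,0,0,0.03,0,0,0,0,0,0,0.04,0,0,0,0,0,0,0.042,0,0,-0.02,0,0,0,0.042,0,0,-0.04,0,0,0,0.042,0,0,-0.05,0,0,0,0.042,0,0,-0.04,0,0,0,0.042,0,0,0,0,0,0,0.042,0,0,0,0,0,0,0.042]'
python3 - <<'E'
from h import *
s=observe();w=get_image("wrist")[:,:,::-1].copy()
t=np.linspace(0,6.28,80)
for c,r,z,k in(((.660,.155),.060,.102,(0,0,255)),((.661,.1556),.035,.034,(0,255,0))):
    for q in w2pix("wrist",np.c_[c[0]+r*np.cos(t),c[1]+r*np.sin(t),0*t+z],s):cv2.circle(w,tuple(int(v) for v in q),1,k,-1)
cv2.imwrite("pics/w7.png",w);shift([.635,-.159,.225],np.radians(-3))
E
```

```text
clock: 14.45
position: [0.6608, 0.1555, 0.2248]
ee_rot: [-1.352, 2.835, -0.0]
force: [0.3, -0.9, -0.4]
width: 0.459
gripper_force: 0.0
tool d [ 0.2603 -0.1781 -0.001 ] tool-y yaw deg 141.0 tilt z [-1.e-03 -3.e-04 -1.e+00] pos [0.6604 0.1554 0.2239] t 14.5
rz (about tool z): -0.6283 j7 2.118
```

View pics/w7.png

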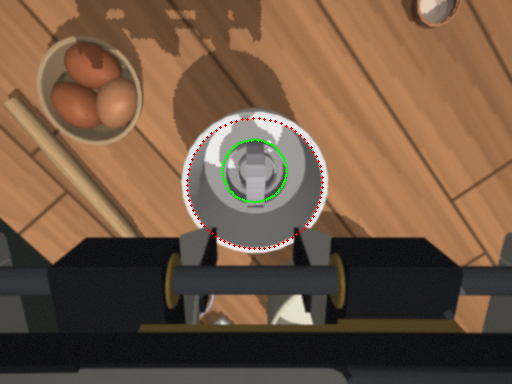

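Small and medium are nested (255,172), inside the green 70 mm circle. Next is the large one: translate, then turn +2.51, to stay inside joint 7's range.

```bash
python3 -m pendant '[0.0434,-0.0297,0,0,0,0,0.042,0.0434,-0.0297,0,0,0,0,0.042,0.0434,-0.0297,0,0,0,0,0.042,0.0434,-0.0297,0,0,0,0,0.042,0.0434,-0.0297,0,0,0,0,0.042,0.0434,-0.0297,0,0,0,0,0.042,0,0,0,0,0,0.18,0.042,0,0,0,0,0,0.18,0.042,0,0,0,0,0,0.18,0.042,0,0,0,0,0,0.18,0.042]'
python3 -m pendant '[0,0,0,0,0,0.18,0.042,0,0,0,0,0,0.18,0.042,0,0,0,0,0,0.18,0.042,0,0,0,0,0,0.18,0.042,0,0,0,0,0,0.18,0.042,0,0,0,0,0,0.18,0.042,0,0,0,0,0,0.18,0.042,0,0,0,0,0,0.18,0.042,0,0,0,0,0,0.18,0.042,0,0,0,0,0,0.17,0.042]'
python3 -m pendant '[0,0,0,0,0,0,0.042,0,0,0,0,0,0,0.042,0,0,0,0,0,0,0.042]'
python3 - <<'E'
from h import *
s=observe();im=get_image("wrist")[:,:,::-1].copy()
C=[.635,-.159];u0,v0=w2pix("wrist",[*C,.026],s)[0];print(u0,v0,s["joints"].round(2));shift([*C,.081],np.radians(-3))
x,y=int(u0)-60,int(v0)-60;k=5
c=cv2.resize(im[y:y+120,x:x+120],None,fx=k,fy=k,interpolation=cv2.INTER_CUBIC)
t=np.linspace(0,6.28,80)
for q in w2pix("wrist",np.c_[C[0]+.048*np.cos(t),C[1]+.048*np.sin(t),0*t+.026],s):cv2.circle(c,tuple(int(v) for v in (q-[x,y]+.5)*k),1,(0,0,255),-1)
cv2.imwrite("pics/w8.png",c)
E
```

```text
clock: 15.75
position: [0.6348, -0.1589, 0.2229]
ee_rot: [0.257, -3.129, -0.001]
force: [-0.9, -0.5, 0.2]
width: 0.462
gripper_force: 0.0
clock: 17.0
position: [0.6349, -0.1587, 0.223]
ee_rot: [-2.28, -2.158, 0.002]
force: [-1.2, -1.6, 0.5]
width: 0.461
gripper_force: 0.0
clock: 17.38
position: [0.6354, -0.159, 0.224]
ee_rot: [-2.273, -2.168, 0.0]
force: [-0.9, 0.4, 0.3]
width: 0.457
gripper_force: 0.0
254.83069197015377 170.11103268260376 [-0.21  0.54  0.58  1.54 -0.31  1.16  0.39]
tool d [ 0.     -0.0004  0.1431] tool-y yaw deg -2.73 tilt z [-2.e-04  2.e-04 -1.e+00] pos [ 0.6354 -0.1591  0.2241] t 17.425
rz (about tool z): 0.0047 j7 0.391
```

View pics/w8.png

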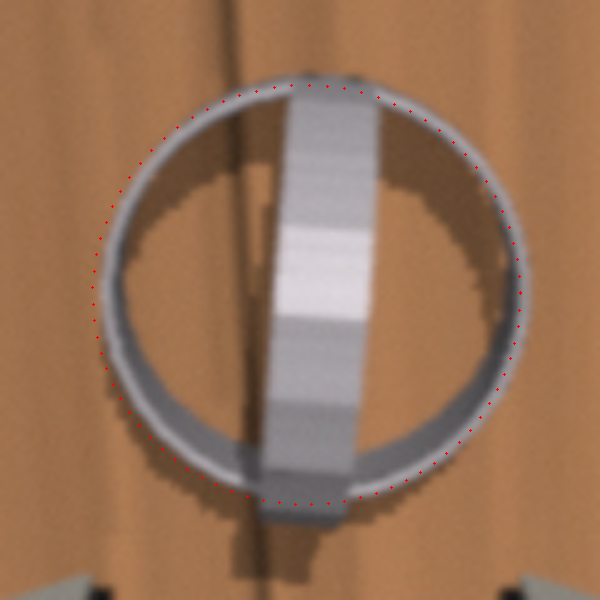

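The large ring is at (316,289) in the crop against (307,294) predicted, so +2 mm in tool y and +1 mm in x. The strap is 4° off. Correct and descend.

```bash
python3 -m pendant '[0.0012,0.0017,0.03,0,0,0.075,0.045,0,0,0.04,0,0,0,0.045,0,0,0.04,0,0,0,0.045,0,0,0.02,0,0,0,0.045,0,0,0.012,0,0,0,0.045,0,0,0,0,0,0,0.045,0,0,0,0,0,0,0,0,0,0,0,0,0,0,0,0,0,0,0,0,0,0,0,0,0,0,0,0]'
python3 -m pendant '[0,0,-0.02,0,0,0,0,0,0,-0.05,0,0,0,0,0,0,-0.06,0,0,0,0,0,0,-0.015,0,0,0,0,0,0,0,0,0,0,0,0,0,0,0,0,0,0]'
python3 -c "
from h import *
shift([.660,.155,.09])"
```

```text
clock: 18.68
position: [0.6377, -0.1579, 0.0827]
ee_rot: [2.354, 2.079, 0.001]
force: [0.5, -0.1, 3.2]
width: 0.188
gripper_force: 15.0
clock: 19.42
position: [0.6364, -0.1573, 0.2257]
ee_rot: [-2.353, -2.078, 0.002]
force: [0.3, -0.2, -0.5]
width: 0.188
gripper_force: 15.0
tool d [ 0.3128 -0.0149  0.1359] tool-y yaw deg -7.1 tilt z [-2.5e-03  7.0e-04 -1.0e+00] pos [ 0.6364 -0.1573  0.2257] t 19.425
```

```bash
python3 -m pendant '[0.0521,-0.0025,0,0,0,0,0,0.0521,-0.0025,0,0,0,0,0,0.0521,-0.0025,0,0,0,0,0,0.0521,-0.0025,0,0,0,0,0,0.0521,-0.0025,0,0,0,0,0,0.0521,-0.0025,0,0,0,0,0,0,0,0,0,0,0,0,0,0,0,0,0,0,0,0,0,0,0,0,0,0,0,0,0,0,0,0,0]'
python3 -c "
from h import *
s=observe();print(s['width']);shift([.660,.155,.0905])"
```

```text
clock: 20.68
position: [0.6611, 0.1527, 0.2272]
ee_rot: [2.357, 2.077, -0.001]
force: [-0.6, 0.3, -0.7]
width: 0.191
gripper_force: 15.0
0.19052008822618569
tool d [ 0.0022 -0.0014  0.1367] tool-y yaw deg -7.23 tilt z [-2.e-04 -3.e-04 -1.e+00] pos [0.6611 0.1527 0.2272] t 20.675
```

```bash
python3 -m pendant '[0.0022,-0.0014,0.03,0,0,0,0,0,0,0.03,0,0,0,0,0,0,0.03,0,0,0,0,0,0,0.02,0,0,0,0,0,0,0.012,0,0,0,0,0,0,0.008,0,0,0,0,0,0,0.003,0,0,0,0,0,0,0,0,0,0,0,0,0,0,0,0,0,0]'
python3 -c "
from h import *
shift([.660,.155,.0905])"
```

```text
clock: 21.8
position: [0.6604, 0.1567, 0.0949]
ee_rot: [2.355, 2.079, 0.001]
force: [-0.7, -0.1, -0.9]
width: 0.192
gripper_force: 15.0
tool d [-0.0017 -0.0002  0.0044] tool-y yaw deg -7.11 tilt z [ 1.e-03  3.e-04 -1.e+00] pos [0.6604 0.1567 0.0949] t 21.8
```

```bash
python3 -m pendant '[-0.001,0,0.002,0,0,0,0,0,0,0.0015,0,0,0,0,0,0,0.001,0,0,0,0,0,0,0,0,0,0,0,0,0,0,0,0,0,0]'
```

```text
clock: 22.42
position: [0.6599, 0.1554, 0.0907]
ee_rot: [-2.355, -2.079, -0.001]
force: [-3.3, -0.3, 8.4]
width: 0.19
gripper_force: 15.0
```

```bash
python3 -m pendant '[0,0,-0.001,0,0,0,0.03,0,0,0,0,0,0,0.04,0,0,0,0,0,0,0.042,0,0,-0.02,0,0,0,0.042,0,0,-0.04,0,0,0,0.042,0,0,-0.05,0,0,0,0.042,0,0,-0.02,0,0,0,0.042,0,0,0,0,0,0,0.042,0,0,0,0,0,0,0.042]'
python3 - <<'E'
from h import *
s=observe();w=get_image("wrist")[:,:,::-1].copy()
t=np.linspace(0,6.28,80)
for c,r,z,k in(((.660,.155),.066,.102,(0,0,255)),((.660,.1554),.048,.034,(0,255,0))):
    for q in w2pix("wrist",np.c_[c[0]+r*np.cos(t),c[1]+r*np.sin(t),0*t+z],s):cv2.circle(w,tuple(int(v) for v in q),1,k,-1)
cv2.imwrite("pics/w9.png",w);shift([.478,-.289,.2])
E
```

```text
clock: 23.55
position: [0.6594, 0.1556, 0.2205]
ee_rot: [-2.354, -2.079, 0.001]
force: [0.5, 0.9, -0.7]
width: 0.454
gripper_force: 0.0
tool d [-0.4636 -0.1248  0.0203] tool-y yaw deg -7.11 tilt z [-1.5e-03 -3.0e-04 -1.0e+00] pos [0.6592 0.1556 0.2199] t 23.6
```

View pics/w9.png

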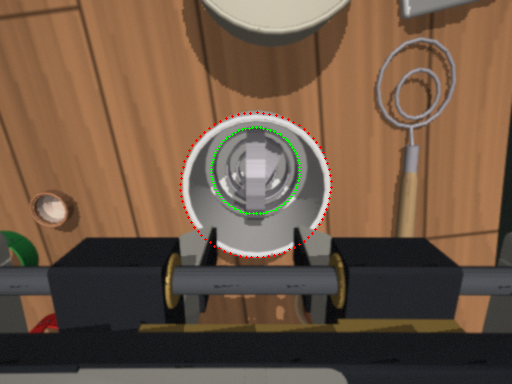

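All three are nested (255,170), and the canister is where it was. Now the lid.

```bash
python3 -m pendant '[-0.0515,-0.0139,0,0,0,0,0.065,-0.0515,-0.0139,0,0,0,0,0.065,-0.0515,-0.0139,0,0,0,0,0.065,-0.0515,-0.0139,0,0,0,0,0.065,-0.0515,-0.0139,0,0,0,0,0.065,-0.0515,-0.0139,0,0,0,0,0.065,-0.0515,-0.0139,0,0,0,0,0.065,-0.0515,-0.0139,0,0,0,0,0.065,-0.0515,-0.0139,0,0,0,0,0.065]'
python3 -m pendant '[0,0,0,0,0,0,0.065,0,0,0,0,0,0,0.065,0,0,0,0,0,0,0.065]'
python3 - <<'E'
from h import *
s=observe();im=get_image("wrist")[:,:,::-1].copy()
t=np.linspace(0,6.28,80);C=[.478,-.289]
for r,z,k in((.066,.019,(0,0,255)),(.015,.049,(0,255,0))):
    for q in w2pix("wrist",np.c_[C[0]+r*np.cos(t),C[1]+r*np.sin(t),0*t+z],s):cv2.circle(im,tuple(int(v) for v in q),1,k,-1)
print(s["joints"].round(2));shift([*C,.04]);cv2.imwrite("pics/w10.png",im)
E
```

```text
clock: 24.72
position: [0.4771, -0.2899, 0.2199]
ee_rot: [-2.354, -2.079, 0.001]
force: [0.2, -0.1, -0.1]
width: 0.702
gripper_force: 0.0
clock: 25.1
position: [0.479, -0.2873, 0.2202]
ee_rot: [-2.352, -2.081, -0.0]
force: [0.5, -0.3, 0.8]
width: 0.71
gripper_force: 0.0
[-0.05  0.39  0.67  1.8  -0.28  1.05  0.61]
tool d [-0.0019 -0.0007  0.1803] tool-y yaw deg -6.97 tilt z [-5.e-04  7.e-04 -1.e+00] pos [ 0.479  -0.2873  0.2203] t 25.15
```

View pics/w10.png

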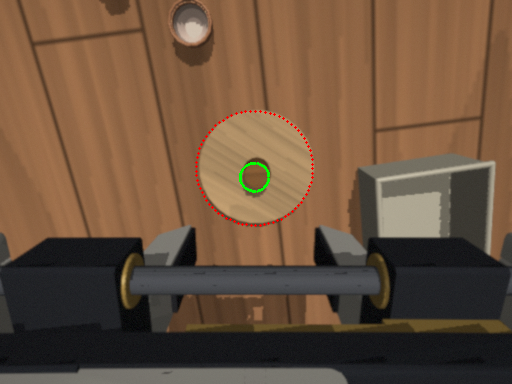

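The lid's disc (255,168) and knob (255,177) fit the prediction. Descend and grip the knob.

```bash
python3 -m pendant '[-0.001,-0.0007,0.05,0,0,0,0.065,0,0,0.05,0,0,0,0.065,0,0,0.05,0,0,0,0.065,0,0,0.025,0,0,0,0.065,0,0,0.01,0,0,0,0.065,0,0,0,0,0,0,0.065,0,0,0,0,0,0,0,0,0,0,0,0,0,0,0,0,0,0,0,0,0,0,0,0,0,0,0,0]' 30
python3 -c "
from h import *
shift([.478,-.289,.034])"
python3 -m pendant '[0,0,-0.02,0,0,0,0,0,0,-0.05,0,0,0,0,0,0,-0.06,0,0,0,0,0,0,-0.05,0,0,0,0,0,0,0,0,0,0,0,0,0,0,0,0,0,0]'
python3 -c "
from h import *
print(observe()['gripper_force']);shift([.660,.155,.2])"
```

```text
clock: 26.4
position: [0.478, -0.2899, 0.0361]
ee_rot: [2.354, 2.079, 0.001]
force: [0.7, -0.5, 2.0]
width: 0.326
gripper_force: 10.9
tool d [ 0.0009 -0.0001  0.0021] tool-y yaw deg -7.1 tilt z [ 1.1e-03 -4.0e-04 -1.0e+00] pos [ 0.478  -0.2899  0.0361] t 26.4
clock: 27.15
position: [0.4772, -0.2892, 0.215]
ee_rot: [-2.354, -2.079, -0.0]
force: [-0.2, -0.3, -1.8]
width: 0.32
gripper_force: 30.0
29.99915599822998
tool d [0.4633 0.1266 0.0152] tool-y yaw deg -7.09 tilt z [-7.e-04  9.e-04 -1.e+00] pos [ 0.4772 -0.2892  0.215 ] t 27.15
```

```bash
python3 -m pendant '[0.0515,0.0141,0,0,0,0,0,0.0515,0.0141,0,0,0,0,0,0.0515,0.0141,0,0,0,0,0,0.0515,0.0141,0,0,0,0,0,0.0515,0.0141,0,0,0,0,0,0.0515,0.0141,0,0,0,0,0,0.0515,0.0141,0,0,0,0,0,0.0515,0.0141,0,0,0,0,0,0.0513,0.0138,0,0,0,0,0,0,0,0,0,0,0,0]'
python3 -m pendant '[0,0,0.03,0,0,0,0,0,0,0.015,0,0,0,0,0,0,0,0,0,0,0,0,0,0,0,0,0,0,0,0,0,0,0,0,0]'
python3 - <<'E'
from h import *
s=observe();im=get_image("wrist")[:,:,::-1].copy()
t=np.linspace(0,6.28,80);C=s["position"][:2]
for c,r,z,k in(((.660,.155),.066,.102,(0,0,255)),(C,.066,s["position"][2]-.036+.019,(0,255,0))):
    for q in w2pix("wrist",np.c_[c[0]+r*np.cos(t),c[1]+r*np.sin(t),0*t+z],s):cv2.circle(im,tuple(int(v) for v in q),1,k,-1)
shift([.660,.155,.129]);cv2.imwrite("pics/w11.png",im)
E
```

```text
clock: 28.4
position: [0.6597, 0.1606, 0.212]
ee_rot: [-2.344, -2.086, 0.004]
force: [0.3, 0.3, -1.5]
width: 0.318
gripper_force: 30.0
clock: 29.02
position: [0.661, 0.1542, 0.1717]
ee_rot: [2.355, 2.079, 0.002]
force: [0.2, -0.2, -0.8]
width: 0.317
gripper_force: 30.0
tool d [ 0.0006 -0.0011  0.0427] tool-y yaw deg -7.12 tilt z [ 1.4e-03  5.0e-04 -1.0e+00] pos [0.661  0.1542 0.1717] t 29.075
```

View pics/w11.png

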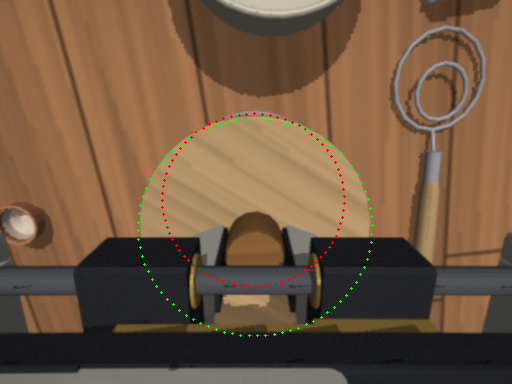

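The held lid matches its predicted circle, and the rim edge just behind it (255,113) agrees with the red one. Lowering.

```bash
python3 -m pendant '[0.0004,-0.0009,0.01,0,0,0,0,0,0,0.01,0,0,0,0,0,0,0.008,0,0,0,0,0,0,0.006,0,0,0,0,0,0,0.004,0,0,0,0,0,0,0,0,0,0,0,0,0,0,0,0,0,0]'
python3 -c "
from h import *
shift([.660,.155,.129])"
```

```text
clock: 29.95
position: [0.6599, 0.1548, 0.1331]
ee_rot: [2.355, 2.079, 0.001]
force: [0.6, -0.4, -0.6]
width: 0.323
gripper_force: 30.0
tool d [0.0003 0.0001 0.0041] tool-y yaw deg -7.12 tilt z [ 5.e-04  1.e-04 -1.e+00] pos [0.6599 0.1548 0.1331] t 29.95
```

```bash
python3 -m pendant '[0,0,0.002,0,0,0,0,0,0,0.0015,0,0,0,0,0,0,0.001,0,0,0,0,0,0,0,0,0,0,0,0,0,0,0,0,0,0]'
```

```text
clock: 30.58
position: [0.6597, 0.1548, 0.1292]
ee_rot: [-2.355, -2.079, -0.001]
force: [-4.2, 0.0, 6.1]
width: 0.319
gripper_force: 30.0
```

Seated at the expected height with a light contact. Release gently, rise and check.

```bash
python3 -m pendant '[0,0,0,0,0,0,0.036,0,0,0,0,0,0,0.05,0,0,0,0,0,0,0.065,0,0,-0.02,0,0,0,0.065,0,0,-0.04,0,0,0,0.065,0,0,-0.05,0,0,0,0.065,-0.04,0,-0.04,0,0,0,0.065,-0.05,0,0,0,0,0,0.065,-0.05,0,0,0,0,0,0.065,0,0,0,0,0,0,0.065]'
python3 - <<'E'
from h import *
a=get_image("scene")[:,:,::-1];b=get_image("top")[:,:,::-1]
k=cv2.INTER_CUBIC
cv2.imwrite("pics/end.png",np.hstack([cv2.resize(a[130:290,170:330],(400,400),interpolation=k),cv2.resize(b[80:240,110:270],(400,400),interpolation=k)]))
E
```

```text
clock: 31.82
position: [0.6419, 0.0095, 0.2807]
ee_rot: [2.361, 2.068, 0.001]
force: [0.2, -0.1, -0.4]
width: 0.709
gripper_force: 0.0
```

View pics/end.png

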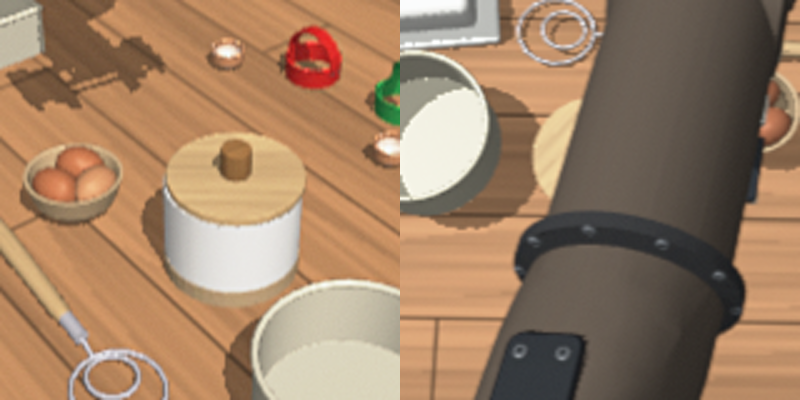

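The lid sits flat and centred on the canister (235,180), the bystanders are untouched and the arm is clear.

```bash
python3 -c "
from cell import *
print(sign_off())"
```

```text
the job is handed in; nothing more can be done
None
```

The small, middle and large cutters are nested in that order in the canister with the lid seated squarely on top; the job was handed in at about 32 s, and no verdict came back.

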